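Tip the tote of rack feet into its pouring corner

ROBOT

A 6-joint arm with a two-finger parallel gripper is mounted at the origin on the work surface. World frame = base frame: x ahead of the robot, y to its left, z up, the work surface at z = 0. Lengths are in m, angles in degrees, forces in N, time in s.
With the tool pointing down it reaches from about 0.15 to 0.775 m from the base axis. Payload 6.1 kg.
Tool frame: the origin (TCP) lies midway between the tips of the shut fingers; the grasp point (between the pads) lies 19 mm behind it; z points along the fingers, y is the line along which they close (so a half turn about z gives the same grasp; the last joint's range is limited). The gripper opens to 85 mm and grips with 20 to 120 N. Pads are 22 mm wide; open, the fingers measure 114 mm over their backs; the gripper's body (76 mm by 85 mm) begins 54 mm behind the grasp point. The pads swing forward as they close: fully open they stand 13 mm farther back than shut.
Start: joints at [-65.604, 7.208, -2.269, 80.523, 0, 90], TCP at [0.217, -0.478, 0.231] pointing down, gripper open.
Joint ranges: [-155.77, 155.77], [-54.66, 111.73], [-72.52, 77.12], [-102.08, 115.82], [-83.92, 84.16], [-180, 180]. Speed limits (degrees/s): [136.94, 136.94, 172.46, 180, 180, 180].

INTERFACE

Orientations are given as [roll, pitch, yaw] about the fixed x, y, z axes, in that order (R = Rz(yaw) Ry(pitch) Rx(roll)).
In Python, from workcell import ctrl gives the robot as it stands. The module is installed in compiled form; this text tells all that it offers.
- The arm moves only by the tool play_rows, never from a script. Its argument "commands" is one flat list of numbers, 7 for each row, row after row: the closure, from 0 (fully open) to 1 (shut), then the shift along the tool's x, y, z in cm, then the turn, a rotation vector about the tool's x, y, z in degrees. In form: [claw, x, y, z, ax, ay, az, claw, x, y, z, ax, ay, az, ...]. A call has exactly 10 rows; each row is the pose to reach, as a shift and turn from the pose commanded when the call began, along the tool's axes at that moment; what a row does not reach only later rows make up. A row lasts 1/10 s, in which the tool goes at most 50 mm and 8.59 degrees, less where a joint would pass 70% of its speed; a pose out of reach is approached as far as the arm can. A call with a gripper value outside its range is refused whole. The fingers move at their own pace and stop on an object; "force" is the grip in N (left out, the last holds). Time passes only in rows, so rows that repeat a pose let the fingers close, or fill a call up. It gives the time, the measured TCP pose, the force, the opening and the grip force at its end, in the units of the state.
- ctrl.observe(): the state, without advancing time (a new reading comes with each control period).
- ctrl.get_image(name): name is "scene" or "top" or "wrist"; returns the picture (400x640x3 uint8, red, green, blue); there is no depth.
- ctrl.camera_info(name): a dict with "mtx" (3x3 intrinsics, pixels), "position" and "orientation" of the camera in the world. Camera axes: x right, y down, z forward; pixel columns grow to the right and rows downward; lengths in m; the calibration is good to about 2 mm. The wrist camera is an equidistant fisheye: a pixel r from the principal point sees the ray r / f radians off the axis. A picture is of the moment at which its call begins: read the wrist's pose just before it. camera_info takes no time and is no camera call; for the wrist camera it gives the pose at the moment of the call.
- ctrl.hand_in(): hands the job in; it is judged then, once.
The state is a dict: "time": time; "joints": joint angles; "dq": joint speeds; "effort": joint torques, N m; "tcp_pos": TCP position; "tcp_rot": TCP orientation; "contact_force": force on the tool from outside, world axes, zero at the start; "wrist_torque": the same for the moment, N m; "gripper_width": opening from 0.0 (shut) to 1.0 (fully open); "grasp_force": force on a finger pad.
Only numpy, scipy, OpenCV 4.12 (cv2) and the standard library are available. Lean on these libraries where they do the work, as an engineer would, in place of code of your own. Each camera call takes 0.05 s, during which the arm holds its last target. There are 200 camera calls.

TASK

Pick the white tote up off the board by its wooden carrying bar and tip it, about 35 degrees, towards its pouring corner (the one cut down, with a lip) until all four steel rack feet have slid together into that corner, without spilling any. Finish still holding the tote by its bar, tipped and clear of the board; leave the cheeses, the brush and the slate alone.

Things in the scene. Friction and masses are not known exactly. Their poses are not given: they have to be found in the camera images.
- handle (a point): centre of the wooden carrying bar of the tote, half-way up it; its axes are the tote's axes (z up out of the tote). The bar is 220 mm long along the tote's x, 16 mm wide along y and 22 mm high; its underside stands 73 mm above the tote's own underside and is free all along between two flat uprights (30 mm wide in y) on the outside of the end walls. This point lies 84 mm above the tote's underside, over the middle of the tote.
- tote: open white plastic tote, 220 x 160 mm outside (x, y), walls 50 mm high and 4 thick, floor 5 thick, 0.36 to 0.59 kg empty. Origin at the centre of its underside. The corner at (-x, -y) is the pouring corner: both walls there are only 24 mm high over 45 mm, and a small lip sticks out. Seen from the tote's centre it lies within about 70 degrees of straight towards the robot's side.
- spout_corner (a point): the inside corner of the tote's floor at the pouring corner: 106 mm to -x and 76 mm to -y of the tote's centre, 5 mm above its underside and 79 mm below the bar's centre.
- foot0_center (a point): centre of steel rack foot 1 of 4 (all alike): a plain disc 24 mm across and 12 mm high, 43 g, loose on the tote's floor, lying flat. It slides on the floor once the tote is tipped by about 7 to 12 degrees.
- foot1_center (a point): centre of steel rack foot 2 of 4 (all alike): a plain disc 24 mm across and 12 mm high, 43 g, loose on the tote's floor, lying flat. It slides on the floor once the tote is tipped by about 7 to 12 degrees.
- foot2_center (a point): centre of steel rack foot 3 of 4 (all alike): a plain disc 24 mm across and 12 mm high, 43 g, loose on the tote's floor, lying flat. It slides on the floor once the tote is tipped by about 7 to 12 degrees.
- foot3_center (a point): centre of steel rack foot 4 of 4 (all alike): a plain disc 24 mm across and 12 mm high, 43 g, loose on the tote's floor, lying flat. It slides on the floor once the tote is tipped by about 7 to 12 degrees.
- cheese_a: bystander: pale cheese wheel, 116 mm across, 45 mm high, on the board to the left; origin under its centre.
- cheese_b: bystander: brown-rinded cheese wheel, 100 mm across, 50 mm high, on the board to the right; origin under its centre.
- brush: bystander: hand brush lying on the board far right; origin on its underside.
- slate: bystander: black slate tag, 75 x 110 x 6 mm, lying on the board far left; origin under its centre.

How it is judged (in metres and radians):
On the way:
1. the tote is lifted clear of the board (height (world z) of spout_corner above 0.03 m), for 0.2 s.
At the end, for the whole second after the job is handed in: The fingers hold the tote by its bar, its pouring corner is more than 20 mm above the board and the tote is tipped between 15 and 45 degrees and at rest; the centre of every rack foot is inside the tote and within 100 mm of the inside of the pouring corner (contact force between the fingers and tote_c9 above 1 N and height (world z) of spout_corner above 0.02 m and angle between handle's own z axis and vertical between 0.26 and 0.8 rad and linear speed of tote below 0.03 m/s and distance between each of foot0_center, foot1_center, foot2_center, foot3_center and spout_corner below 0.1 m and x of each of foot0_center, foot1_center, foot2_center, foot3_center in the frame of handle above -0.106 m and y of each of foot0_center, foot1_center, foot2_center, foot3_center in the frame of handle above -0.076 m and z of each of foot0_center, foot1_center, foot2_center, foot3_center in the frame of handle below -0.045 m); the arm keeps its last pose, push and grip.
It fails at once if a rack foot has left the tote (x of any of foot0_center, foot1_center, foot2_center, foot3_center in the frame of handle below -0.115 m or x of any of foot0_center, foot1_center, foot2_center, foot3_center in the frame of handle above 0.115 m or y of any of foot0_center, foot1_center, foot2_center, foot3_center in the frame of handle below -0.085 m or y of any of foot0_center, foot1_center, foot2_center, foot3_center in the frame of handle above 0.085 m).
It fails at once if a cheese, the brush or the slate was pushed more than 25 mm (distance of any of cheese_a, cheese_b, brush, slate from where it was at the start of the episode above 0.025 m).
It also fails if it takes over 34 s, if anything falls off the work surface, if the arm or the gripper's body presses on something with over 40 N, if the wrist force passes 120 N, or if a joint passes its speed limit or range.

## Working session

There is one attempt and no reset: what is moved stays moved. The work goes in short steps, Python scripts to look and compute and a tool call to move; the robot and the scene stay as the last step left them, time stands still between calls to the robot, and variables do not carry over. Pictures are saved under pics/ and viewed, at most 10 in all, crops included, and the job is handed in when it is done.

Besides the shell and the picture viewer there is one more tool, called after ">>>" as a command line: name --argument value ..., lists and objects as JSON in quotes. play_rows: Moves the arm, as the interface text tells. Its arguments: {"type":"object","properties":{"commands":{"type":"array","items":{"type":"number"}},"force":{"type":"number"}},"required":["commands"]}

```bash
mkdir -p pics; python3 - <<'E'
from workcell import ctrl
import cv2
s=ctrl.observe();print(s)
for n in("top","scene"):
    im=ctrl.get_image(n);cv2.imwrite(f"pics/{n}0.png",im[:,:,::-1]);c=ctrl.camera_info(n);print(n,c)
E
```

```text
{'time': 0.0, 'joints': array([-6.56041742e+01,  7.24454228e+00, -2.32730521e+00,  8.05228705e+01,
       -1.11459698e-04,  9.00015550e+01]), 'dq': array([-0.07159865, -0.08396647, -0.05760067, -0.06007515,  0.03737662,
        0.05373843]), 'effort': array([ 1.99155329e-03, -4.35913110e+01,  3.52923703e+01,  1.73191127e-02,
        1.26074417e-05,  7.59018747e-06]), 'tcp_pos': array([ 0.21667803, -0.47775798,  0.23049131]), 'tcp_rot': array([-1.79905282e+02,  1.14030129e-04,  2.43942710e+01]), 'contact_force': array([ 0.33789107,  0.16139625, -0.23770463]), 'wrist_torque': array([-0.01346017, -0.04386811, -0.04272286]), 'grasp_force': 0.0, 'gripper_width': 1.001129545258694}
top {'mtx': array([[520.23856711,   0.        , 324.23395116],
       [  0.        , 520.23856711, 194.65032348],
       [  0.        ,   0.        ,   1.        ]]), 'position': array([ 0.28704477, -0.00898258,  1.32497132]), 'orientation': array([-1.67662875e+02, -1.45458496e-01, -9.12271152e+01])}
scene {'mtx': array([[367.6651956 ,   0.        , 317.58488501],
       [  0.        , 367.6651956 , 203.25476429],
       [  0.        ,   0.        ,   1.        ]]), 'position': array([0.89784151, 0.51980777, 0.80188033]), 'orientation': array([-139.51923194,    0.39263867,  148.1586877 ])}
```

View pics/top0.png

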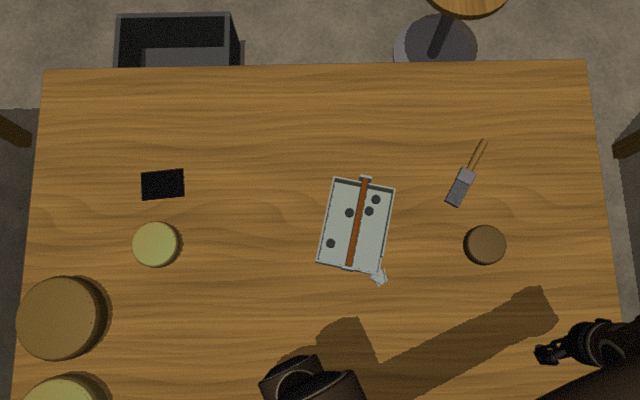

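View pics/scene0.png

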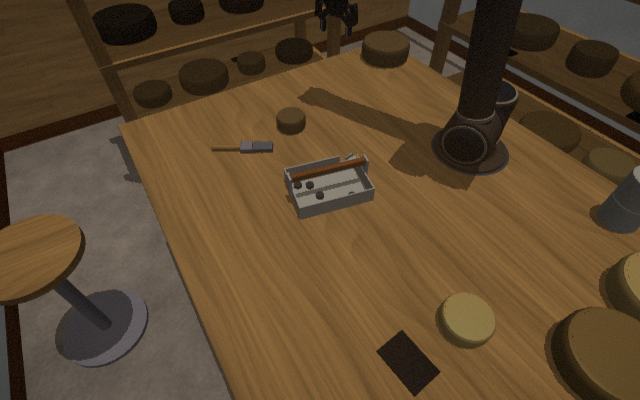

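The top view shows the tote at about (357,225), its bar running from (363,180) to (349,266), and the lip at (380,278). That makes tote +x point away from the robot and the spout near the robot, on the right. The four discs are at (376,199), (369,211), (349,213) and (331,243). The scene view agrees, and the board around the tote is free.

```bash
cat >h.py <<'E'
import numpy as np,cv2
from scipy.spatial.transform import Rotation as R
from workcell import ctrl
def plane(c,px,z):
    px=np.atleast_2d(px).astype(float)
    d=np.c_[px,np.ones(len(px))]@np.linalg.inv(c["mtx"]).T@R.from_euler("xyz",c["orientation"],degrees=True).as_matrix().T
    return c["position"]+d*((z-c["position"][2])/d[:,2])[:,None]
E
python3 - <<'E'
from h import *
for n,box in(("top",(150,300,300,420)),("scene",(140,230,270,390))):
    im=cv2.imread(f"pics/{n}0.png");c=ctrl.camera_info(n)
    r0,r1,c0,c1=box;sub=im[r0:r1,c0:c1];hsv=cv2.cvtColor(sub,cv2.COLOR_BGR2HSV)
    if n=="top":
        w=((hsv[...,1]<60)&(hsv[...,2]>110)).astype(np.uint8)
        k,l,st,_=cv2.connectedComponentsWithStats(cv2.morphologyEx(w,cv2.MORPH_CLOSE,np.ones((13,13))))
        i=1+st[1:,4].argmax();hull=cv2.convexHull(np.argwhere(l==i)[:,::-1].astype(np.int32));reg=np.zeros_like(w);cv2.fillConvexPoly(reg,hull,1)
        rr=cv2.minAreaRect(cv2.findContours(cv2.morphologyEx((l==i).astype(np.uint8),cv2.MORPH_OPEN,np.ones((25,25))),0,1)[0][0])
        p=cv2.boxPoints(rr)+[c0,r0];P=plane(c,p,.05);print("tote rim",p.round(),P.round(3),P.mean(0),np.linalg.norm(np.diff(P,axis=0),axis=1))
    m=cv2.inRange(hsv,(3,150,60),(14,255,255))
    k,l,st,_=cv2.connectedComponentsWithStats(m);print(st[1:][st[1:,4]>40]);i=1+st[1:,4].argmax()
    rr=cv2.minAreaRect(np.argwhere(l==i)[:,::-1].astype(np.float32));p=cv2.boxPoints(rr)+[c0,r0]
    P=plane(c,p,.095 if n=="top" else .09);print(n,"bar",p.round(1),P.round(4),P.mean(0),np.linalg.norm(np.diff(P,axis=0),axis=1))
    L=np.diff(P,axis=0);v=L[np.linalg.norm(L,axis=1).argmax()];v*=np.sign(v[0]);print("yaw",np.degrees(np.arctan2(v[1],v[0])))
    if n=="top":
        cv2.imwrite("pics/bar.png",cv2.resize(np.hstack([sub,cv2.cvtColor(m,8)]),None,fx=3,fy=3))
E
```

```text
tote rim [[316. 263.]
 [332. 172.]
 [396. 183.]
 [380. 274.]] [[ 0.396  0.006  0.05 ]
 [ 0.624 -0.038  0.05 ]
 [ 0.591 -0.199  0.05 ]
 [ 0.366 -0.15   0.05 ]] [ 0.49406118 -0.09522369  0.05      ] [0.23209592 0.16462646 0.23115105]
[[ 46  28  23  88 319]]
top bar [[344.8 264.8]
 [362.3 177.7]
 [368.4 178.9]
 [351.  266. ]] [[ 0.3862 -0.0627  0.095 ]
 [ 0.5964 -0.1115  0.095 ]
 [ 0.593  -0.1264  0.095 ]
 [ 0.383  -0.0771  0.095 ]] [ 0.48965792 -0.09440715  0.095     ] [0.21578375 0.01526497 0.21568425]
yaw -13.065993040536158
[[ 20  17  76  21 274]]
scene bar [[289.8 174.3]
 [364.2 156.5]
 [365.3 161.4]
 [291.  179.3]] [[ 0.5908 -0.1275  0.09  ]
 [ 0.3765 -0.0772  0.09  ]
 [ 0.3859 -0.0588  0.09  ]
 [ 0.5972 -0.1093  0.09  ]] [ 0.48759889 -0.09322213  0.09      ] [0.22012211 0.02065367 0.21722416]
yaw -13.225499678490005
```

View pics/bar.png

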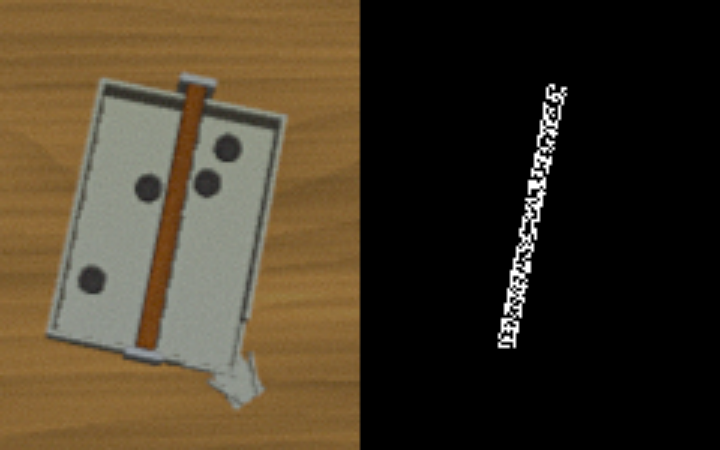

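The bar's centre is at (0.490, -0.094) and its yaw is -13.1°. Both views agree within 2 mm, and the length and width match the given sizes. Next I work out the moves.

```bash
cat >>h.py <<'E'
def rel(pos,rot,p0=None,r0=None):
    s=ctrl.observe();p0=s["tcp_pos"] if p0 is None else p0;r0=s["tcp_rot"] if r0 is None else r0
    A=R.from_euler("xyz",r0,degrees=True);B=rot if isinstance(rot,R) else R.from_euler("xyz",rot,degrees=True)
    return (A.inv().apply(np.array(pos)-p0)*100).round(2),(A.inv()*B).as_rotvec(degrees=True).round(2)
E
python3 -c "
from h import *
print(rel([.490,-.094,.19],[180,0,-13.1]))"
```

```text
(array([ 40.74, -23.66,   4.1 ]), array([-8.00e-02,  3.00e-02,  3.75e+01]))
```

>>> play_rows --commands '[0, 2, -1.2, 0.2, 0, 0, 2, 0, 6, -3.5, 0.6, 0, 0, 5.5, 0, 10.5, -6.1, 1, 0, 0, 9.7, 0, 15.5, -9, 1.5, 0, 0, 14.3, 0, 20.5, -11.9, 2, 0, 0, 18.9, 0, 25.5, -14.8, 2.5, 0, 0, 23.5, 0, 30.5, -17.7, 3.1, 0, 0, 28, 0, 35, -20.3, 3.5, 0, 0, 32.2, 0, 38.7, -22.5, 3.9, 0, 0, 35.6, 0, 40.7, -23.7, 4.1, 0, 0, 37.5]' --force 100

```text
time: 1.1
tcp_pos: [0.4867, -0.1026, 0.1902]
tcp_rot: [-179.6, 0.0, -12.2]
contact_force: [0.3, -0.2, 0.4]
gripper_width: 1.002
grasp_force: 0.0
```

```bash
python3 - <<'E'
from h import *
s=ctrl.observe();print(s["time"],s["tcp_pos"],s["tcp_rot"],s["joints"],rel([.490,-.094,.065],[180,0,-13.1]))
cv2.imwrite("pics/w1.png",ctrl.get_image("wrist")[:,:,::-1])
E
```

```text
1.1 [ 0.48668242 -0.10264969  0.190179  ] [-1.79587468e+02  2.23650921e-02 -1.21670264e+01] [-12.15518928   4.41503996 -10.53557197  75.07166793   0.41253688
 180.01183746] (array([ 0.15, -0.83, 12.52]), array([-0.41,  0.03,  0.93]))
```

View pics/w1.png

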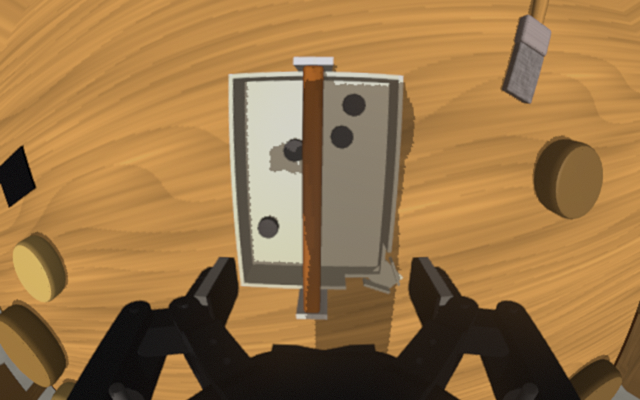

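The wrist view shows the bar at column 313, between the open fingers (225 and 425), with the spout at (375,275), lower right. Joint 6 sits at its limit, so I take the half-turn-equivalent grasp.

>>> play_rows --commands '[0, 0, 0, 0, 0, 0, -8, 0, 0, 0, 0, 0, 0, -16.5, 0, 0, 0, 0, 0, 0, -25, 0, 0, 0, 0, 0, 0, -33.5, 0, 0, 0, 0, 0, 0, -42, 0, 0, 0, 0, 0, 0, -50.5, 0, 0, 0, 0, 0, 0, -59, 0, 0, 0, 0, 0, 0, -67.5, 0, 0, 0, 0, 0, 0, -76, 0, 0, 0, 0, 0, 0, -84.5]'

```text
time: 2.15
tcp_pos: [0.4857, -0.1053, 0.1901]
tcp_rot: [-179.9, -0.4, 72.4]
contact_force: [-0.3, 1.1, 0.2]
gripper_width: 1.0
grasp_force: 0.0
```

>>> play_rows --commands '[0, 0, 0, 0, 0, 0, -8.5, 0, 0, 0, 0, 0, 0, -17, 0, 0, 0, 0, 0, 0, -25.5, 0, 0, 0, 0, 0, 0, -34, 0, 0, 0, 0, 0, 0, -42.5, 0, 0, 0, 0, 0, 0, -51, 0, 0, 0, 0, 0, 0, -59.5, 0, 0, 0, 0, 0, 0, -68, 0, 0, 0, 0, 0, 0, -76.5, 0, 0, 0, 0, 0, 0, -83]'

```text
time: 3.15
tcp_pos: [0.4857, -0.1053, 0.1901]
tcp_rot: [179.6, -0.1, 155.4]
contact_force: [0.8, -0.4, 0.2]
gripper_width: 1.008
grasp_force: 0.0
```

```bash
python3 - <<'E'
from h import *
import time
ctrl.get_image("wrist");ctrl.get_image("wrist")
s=ctrl.observe();print(s["time"],s["tcp_pos"],s["tcp_rot"],s["joints"],rel([.490,-.094,.065],[180,0,166.9]))
E
```

```text
3.25 [ 0.48568473 -0.10528233  0.19017985] [ 1.79627042e+02 -1.34727022e-01  1.55106653e+02] [-12.4646353    4.39350627 -10.55885159  75.09894096   0.3932136
  12.42897371] (array([ 0.05,  1.12, 12.53]), array([  0.39,  -0.1 , -11.79]))
```

>>> play_rows --commands '[0, 0, 0.4, 0.5, 0.1, 0, -4, 0, 0, 0.8, 1.5, 0.2, 0, -8, 0, 0, 1.1, 3, 0.4, -0.1, -11.8, 0, 0.1, 1.1, 5, 0.4, -0.1, -11.8, 0, 0.1, 1.1, 7, 0.4, -0.1, -11.8, 0, 0.1, 1.1, 9, 0.4, -0.1, -11.8, 0, 0.1, 1.1, 11, 0.4, -0.1, -11.8, 0, 0.1, 1.1, 12, 0.4, -0.1, -11.8, 0, 0.1, 1.1, 12.5, 0.4, -0.1, -11.8, 0, 0.1, 1.1, 12.5, 0.4, -0.1, -11.8]'

```text
time: 4.25
tcp_pos: [0.4897, -0.094, 0.0654]
tcp_rot: [-180.0, 0.0, 166.8]
contact_force: [0.0, -0.1, 0.3]
gripper_width: 1.001
grasp_force: 0.0
```

```bash
python3 - <<'E'
from h import *
s=ctrl.observe();print(s["time"],s["tcp_pos"],s["tcp_rot"],s["contact_force"])
cv2.imwrite("pics/w2.png",ctrl.get_image("wrist")[:,:,::-1])
E
```

```text
4.25 [ 0.48968742 -0.09401191  0.06539684] [-1.79981950e+02  1.05527777e-02  1.66849087e+02] [ 0.00468976 -0.09651392  0.34236629]
```

View pics/w2.png

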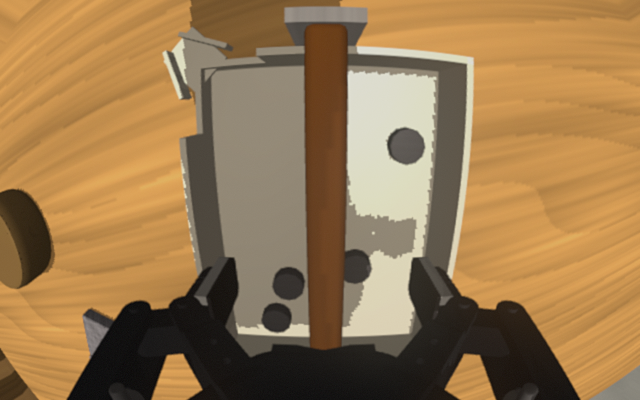

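The bar (column 326) sits square and midway between the pads at (225,280) and (430,280). The spout is at upper left, around (190,70). I'll close now.

>>> play_rows --commands '[0.5, 0, 0, 0, 0, 0, 0, 1, 0, 0, 0, 0, 0, 0, 1, 0, 0, 0, 0, 0, 0, 1, 0, 0, 0, 0, 0, 0, 1, 0, 0, 0, 0, 0, 0, 1, 0, 0, 0, 0, 0, 0, 1, 0, 0, 0, 0, 0, 0, 1, 0, 0, 0, 0, 0, 0, 1, 0, 0, 0, 0, 0, 0, 1, 0, 0, 0, 0, 0, 0]' --force 110

```text
time: 5.3
tcp_pos: [0.4901, -0.0938, 0.0662]
tcp_rot: [180.0, 0.1, 166.9]
contact_force: [-2.0, 2.9, 5.6]
gripper_width: 0.168
grasp_force: 108.3
```

>>> play_rows --commands '[1, 0, 0, -0.3, 0, 0, 0, 1, 0, 0, -1, 0, 0, 0, 1, 0, 0, -2.5, 0, 0, 0, 1, 0, 0, -4.5, 0, 0, 0, 1, 0, 0, -7, 0, 0, 0, 1, 0, 0, -9.5, 0, 0, 0, 1, 0, 0, -12, 0, 0, 0, 1, 0, 0, -14, 0, 0, 0, 1, 0, 0, -15.4, 0, 0, 0, 1, 0, 0, -16, 0, 0, 0]'

```text
time: 6.3
tcp_pos: [0.49, -0.0941, 0.2269]
tcp_rot: [-180.0, 0.1, 166.9]
contact_force: [0.9, -0.2, -5.7]
gripper_width: 0.167
grasp_force: 107.8
```

```bash
python3 - <<'E'
from h import *
a=ctrl.get_image("wrist")
s=ctrl.observe();print(s["time"],s["tcp_pos"],s["tcp_rot"],s["contact_force"],s["wrist_torque"],s["grasp_force"],s["joints"])
cv2.imwrite("pics/w3.png",a[:,:,::-1])
# tilt about the grasp point, tote axes: t in deg, downhill direction (-.81,-.58); tool x=-tote x, y=+tote y(tool z down)
E
```

```text
6.35 [ 0.4900972  -0.09408821  0.22701482] [-1.79979912e+02  1.33535409e-01  1.66899674e+02] [ 0.16576598  0.55731786 -3.89001529] [-0.00215463  0.12734013  0.00881259] 107.83216953277588 [-1.08523601e+01  4.28192313e+00 -6.06914584e+00  7.95162863e+01
 -2.53107967e-02  2.24795983e+00]
```

View pics/w3.png

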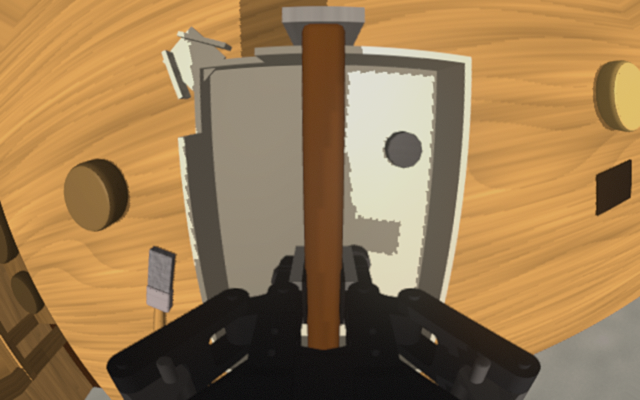

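The tote is lifted, level and firmly held, with the spout at upper left. I'll tip it gradually towards the corner.

>>> play_rows --commands '[1, 0, 0, 0, -0.3, -0.3, 0, 1, 0, 0, 0, -0.8, -0.9, 0, 1, 0, 0, 0, -1.4, -1.6, 0, 1, 0, 0, 0, -2, -2.4, 0, 1, 0, 0, 0, -2.7, -3.1, 0, 1, 0, 0, 0, -3.3, -3.8, 0, 1, 0, 0, 0, -3.9, -4.5, 0, 1, 0, 0, 0, -4.5, -5.2, 0, 1, 0, 0, 0, -4.9, -5.7, 0, 1, 0, 0, 0, -5.2, -6.1, 0]'

```text
time: 7.35
tcp_pos: [0.4896, -0.094, 0.2257]
tcp_rot: [174.8, 6.2, 166.6]
contact_force: [-0.1, -0.7, -4.7]
gripper_width: 0.168
grasp_force: 107.8
```

>>> play_rows --commands '[1, 0, 0, 0, -0.3, -0.3, 0, 1, 0, 0, 0, -0.5, -0.6, 0, 1, 0, 0, 0, -0.8, -0.9, 0, 1, 0, 0, 0, -1, -1.2, 0, 1, 0, 0, 0, -1.3, -1.5, 0, 1, 0, 0, 0, -1.6, -1.8, 0, 1, 0, 0, 0, -1.8, -2.1, 0, 1, 0, 0, 0, -2.1, -2.4, 0, 1, 0, 0, 0, -2.3, -2.7, 0, 1, 0, 0, 0, -2.6, -3, 0]'

```text
time: 8.35
tcp_pos: [0.4897, -0.0939, 0.2256]
tcp_rot: [172.1, 9.1, 166.3]
contact_force: [-0.2, -0.4, -5.1]
gripper_width: 0.167
grasp_force: 107.9
```

>>> play_rows --commands '[1, 0, 0, 0, -0.3, -0.3, 0, 1, 0, 0, 0, -0.5, -0.6, 0, 1, 0, 0, 0, -0.8, -0.9, 0, 1, 0, 0, 0, -1, -1.2, 0, 1, 0, 0, 0, -1.3, -1.5, 0, 1, 0, 0, 0, -1.6, -1.8, 0, 1, 0, 0, 0, -1.8, -2.1, 0, 1, 0, 0, 0, -2.1, -2.4, 0, 1, 0, 0, 0, -2.3, -2.7, 0, 1, 0, 0, 0, -2.6, -3, 0]'

```text
time: 9.35
tcp_pos: [0.4898, -0.0939, 0.2256]
tcp_rot: [169.4, 12.1, 165.8]
contact_force: [0.4, 0.4, -5.2]
gripper_width: 0.167
grasp_force: 107.8
```

```bash
python3 - <<'E'
from h import *
a=ctrl.get_image("wrist");b=ctrl.get_image("top")
s=ctrl.observe();print(s["time"],s["tcp_pos"],s["tcp_rot"],s["contact_force"],s["wrist_torque"],s["grasp_force"],s["joints"])
b=cv2.resize(b[150:310,290:440],None,fx=2.5,fy=2.5)
o=np.zeros((400,400+375,3),np.uint8);o[:,:400]=a[:,120:520];o[:,400:]=b
cv2.imwrite("pics/w4.png",o[:,:,::-1])
E
```

```text
9.45 [ 0.48958186 -0.09398318  0.22561191] [169.44818432  12.09502245 165.7826616 ] [ 0.00973697 -0.72897986 -4.25151452] [-0.31687468  0.64173622 -0.02646934] 107.88157939910889 [-17.48995967  -5.39693582 -17.61496615  66.30323433  11.22050406
  -3.26232021]
```

View pics/w4.png

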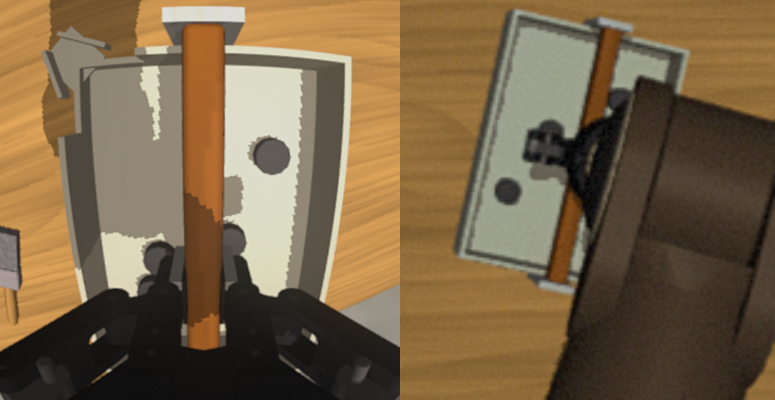

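At about 16° of tilt the tote has not moved in the grip. The discs, at wrist crop (270,155), (158,255) and (232,240), have only just begun to slide. I'll continue slowly.

>>> play_rows --commands '[1, 0, 0, 0, -0.1, -0.2, 0, 1, 0, 0, 0, -0.3, -0.3, 0, 1, 0, 0, 0, -0.4, -0.5, 0, 1, 0, 0, 0, -0.5, -0.6, 0, 1, 0, 0, 0, -0.7, -0.8, 0, 1, 0, 0, 0, -0.8, -0.9, 0, 1, 0, 0, 0, -0.9, -1.1, 0, 1, 0, 0, 0, -1, -1.2, 0, 1, 0, 0, 0, -1.2, -1.4, 0, 1, 0, 0, 0, -1.3, -1.5, 0]'

```text
time: 10.45
tcp_pos: [0.4897, -0.0939, 0.2256]
tcp_rot: [168.1, 13.6, 165.5]
contact_force: [-0.1, 1.1, -5.0]
gripper_width: 0.17
grasp_force: 108.0
```

```bash
python3 - <<'E'
from h import *
a=ctrl.get_image("wrist")
s=ctrl.observe();print(s["time"],s["tcp_rot"],s["wrist_torque"])
o=np.hstack([cv2.imread("pics/w4.png")[:,:400,::-1],a[:,120:520]])
cv2.imwrite("pics/w5.png",o[:,:,::-1])
E
```

```text
10.5 [168.07734174  13.56763093 165.48993433] [-0.29316137  0.58580174 -0.02742289]
```

View pics/w5.png

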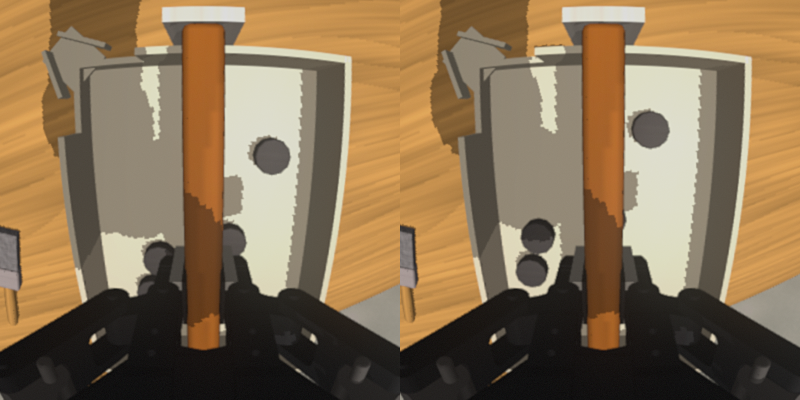

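The discs are sliding slowly and steadily: one is at (650,130), a pair at (538,235) and (531,268), and the fourth is under the bar. I'll tip further.

>>> play_rows --commands '[1, 0, 0, 0, -0.1, -0.2, 0, 1, 0, 0, 0, -0.3, -0.3, 0, 1, 0, 0, 0, -0.4, -0.5, 0, 1, 0, 0, 0, -0.5, -0.6, 0, 1, 0, 0, 0, -0.7, -0.8, 0, 1, 0, 0, 0, -0.8, -0.9, 0, 1, 0, 0, 0, -0.9, -1.1, 0, 1, 0, 0, 0, -1, -1.2, 0, 1, 0, 0, 0, -1.2, -1.4, 0, 1, 0, 0, 0, -1.3, -1.5, 0]'

```text
time: 11.5
tcp_pos: [0.4897, -0.0939, 0.2256]
tcp_rot: [166.7, 15.0, 165.2]
contact_force: [-1.1, -0.0, -5.5]
gripper_width: 0.168
grasp_force: 108.0
```

>>> play_rows --commands '[1, 0, 0, 0, -0.2, -0.2, 0, 1, 0, 0, 0, -0.4, -0.5, 0, 1, 0, 0, 0, -0.6, -0.7, 0, 1, 0, 0, 0, -0.8, -0.9, 0, 1, 0, 0, 0, -1, -1.2, 0, 1, 0, 0, 0, -1.2, -1.4, 0, 1, 0, 0, 0, -1.4, -1.6, 0, 1, 0, 0, 0, -1.6, -1.8, 0, 1, 0, 0, 0, -1.8, -2.1, 0, 1, 0, 0, 0, -2, -2.3, 0]'

```text
time: 12.5
tcp_pos: [0.4897, -0.0939, 0.2256]
tcp_rot: [164.5, 17.3, 164.6]
contact_force: [0.2, 0.7, -4.8]
gripper_width: 0.164
grasp_force: 107.9
```

>>> play_rows --commands '[1, 0, 0, 0, -0.2, -0.2, 0, 1, 0, 0, 0, -0.4, -0.5, 0, 1, 0, 0, 0, -0.6, -0.7, 0, 1, 0, 0, 0, -0.8, -0.9, 0, 1, 0, 0, 0, -1, -1.2, 0, 1, 0, 0, 0, -1.2, -1.4, 0, 1, 0, 0, 0, -1.4, -1.6, 0, 1, 0, 0, 0, -1.6, -1.8, 0, 1, 0, 0, 0, -1.8, -2.1, 0, 1, 0, 0, 0, -2, -2.3, 0]'

```text
time: 13.5
tcp_pos: [0.4897, -0.0939, 0.2256]
tcp_rot: [162.3, 19.5, 163.9]
contact_force: [0.7, -0.7, -6.0]
gripper_width: 0.172
grasp_force: 107.9
```

```bash
python3 - <<'E'
from h import *
a=ctrl.get_image("wrist")
s=ctrl.observe();print(s["time"],s["tcp_rot"],s["tcp_pos"],s["wrist_torque"],s["joints"])
cv2.imwrite("pics/w6.png",a[:,120:520,::-1])
E
```

```text
13.55 [162.30361251  19.47042047 163.86003594] [ 0.48962519 -0.09396991  0.22557178] [-0.39235605  0.85788098  0.03521498] [-22.37427683 -10.47078038 -24.69797366  58.3042374   19.67347239
  -6.24220406]
```

View pics/w6.png

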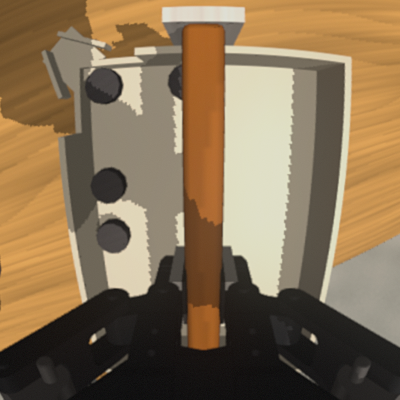

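At about 26°, one disc is in the corner (103,86), one is on the -x wall (180,80), and two are sliding along the -y wall at (108,185) and (113,236). I'll go on to about 34° and wait for them to settle.

>>> play_rows --commands '[1, 0, 0, 0, -0.3, -0.3, 0, 1, 0, 0, 0, -0.5, -0.6, 0, 1, 0, 0, 0, -0.8, -0.9, 0, 1, 0, 0, 0, -1, -1.2, 0, 1, 0, 0, 0, -1.3, -1.5, 0, 1, 0, 0, 0, -1.6, -1.8, 0, 1, 0, 0, 0, -1.8, -2.1, 0, 1, 0, 0, 0, -2.1, -2.4, 0, 1, 0, 0, 0, -2.3, -2.7, 0, 1, 0, 0, 0, -2.6, -3, 0]'

```text
time: 14.55
tcp_pos: [0.4897, -0.0939, 0.2257]
tcp_rot: [159.3, 22.3, 162.8]
contact_force: [0.5, -0.4, -5.4]
gripper_width: 0.171
grasp_force: 107.9
```

>>> play_rows --commands '[1, 0, 0, 0, -0.3, -0.3, 0, 1, 0, 0, 0, -0.5, -0.6, 0, 1, 0, 0, 0, -0.8, -0.9, 0, 1, 0, 0, 0, -1, -1.2, 0, 1, 0, 0, 0, -1.3, -1.5, 0, 1, 0, 0, 0, -1.6, -1.8, 0, 1, 0, 0, 0, -1.8, -2.1, 0, 1, 0, 0, 0, -2.1, -2.4, 0, 1, 0, 0, 0, -2.3, -2.7, 0, 1, 0, 0, 0, -2.6, -3, 0]'

```text
time: 15.55
tcp_pos: [0.4897, -0.0939, 0.2257]
tcp_rot: [156.2, 25.1, 161.6]
contact_force: [0.0, -0.8, -5.7]
gripper_width: 0.168
grasp_force: 107.9
```

>>> play_rows --commands '[1, 0, 0, 0, 0, 0, 0, 1, 0, 0, 0, 0, 0, 0, 1, 0, 0, 0, 0, 0, 0, 1, 0, 0, 0, 0, 0, 0, 1, 0, 0, 0, 0, 0, 0, 1, 0, 0, 0, 0, 0, 0, 1, 0, 0, 0, 0, 0, 0, 1, 0, 0, 0, 0, 0, 0, 1, 0, 0, 0, 0, 0, 0, 1, 0, 0, 0, 0, 0, 0]'

```text
time: 16.55
tcp_pos: [0.4897, -0.0939, 0.2256]
tcp_rot: [156.3, 25.1, 161.6]
contact_force: [-0.1, 1.6, -5.6]
gripper_width: 0.167
grasp_force: 107.9
```

```bash
python3 - <<'E'
from h import *
i=ctrl.camera_info("wrist");a=ctrl.get_image("wrist")
s=ctrl.observe();T=R.from_euler("xyz",s["tcp_rot"],degrees=True);print(s["time"],s["tcp_rot"],s["tcp_pos"],s["grasp_force"],"tilt",np.degrees(np.arccos(-T.as_matrix()[2,2])))
cv2.imwrite("pics/w7.png",a[:,:,::-1])
# disc tops in the handle frame: handle axes = tool (-x, y, -z), origin at the grasp point
A=T.as_matrix()@np.diag([-1,1,-1]);o=s["tcp_pos"]-.019*T.as_matrix()[:,2];C=R.from_euler("xyz",i["orientation"],degrees=True).as_matrix()
def h(u,v,z):
    m=i["mtx"];x,y=(u-m[0,2])/m[0,0],(v-m[1,2])/m[1,1];r=np.hypot(x,y)
    d=A.T@C@np.array([x/r*np.sin(r),y/r*np.sin(r),np.cos(r)]);p=A.T@(i["position"]-o);return p+d*(z-p[2])/d[2]
g=cv2.cvtColor(a,cv2.COLOR_RGB2GRAY);m=cv2.inRange(g,0,75);m[:,:180]=0;m[300:]=0;m[:,420:]=0
m=cv2.morphologyEx(m,cv2.MORPH_OPEN,np.ones((9,9)))
n,_,st,ce=cv2.connectedComponentsWithStats(m)
for k in range(1,n):
    if st[k,4]>150:
        q=h(*ce[k],-.067);print(st[k],ce[k].round(),"handle",q.round(3),"dist",np.hypot(q[0]+.106,q[1]+.076).round(3))
E
```

```text
16.6 [156.24982741  25.06374009 161.57884529] [ 0.48975292 -0.09394863  0.22565092] 107.93020248413086 tilt 33.99135119090489
[ 205   65   73   38 2093] [242.  84.] handle [-0.094 -0.049 -0.067] dist 0.029
[ 206  105   39   71 2117] [225. 140.] handle [-0.059 -0.061 -0.067] dist 0.049
[ 268  248   57   52 1946] [298. 279.] handle [ 0.04  -0.017 -0.067] dist 0.157
[ 335  258   44   42 1141] [356. 284.] handle [ 0.044  0.025 -0.067] dist 0.181
[222 289  24  11 251] [234. 294.] handle [ 0.055 -0.067 -0.067] dist 0.162
[401 289  19  11 205] [410. 294.] handle [ 0.055  0.067 -0.067] dist 0.216
```

View pics/w7.png

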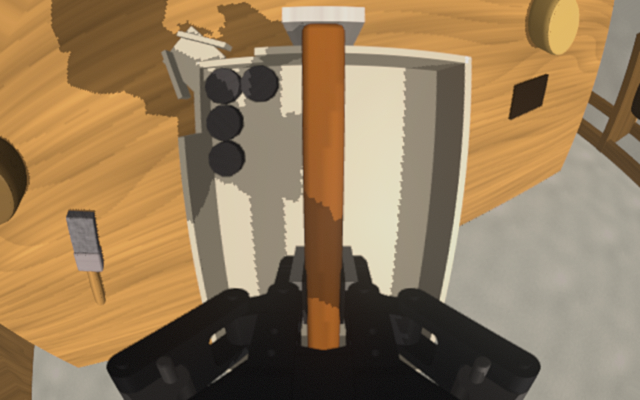

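All four discs now sit together in the corner, at (223,85), (261,83), (224,122) and (226,158). The farthest is about 65 mm from it, the tilt is 34° and the arm is at rest.

```bash
python3 -c "
from workcell import ctrl
print(ctrl.hand_in())"
```

```text
the job is handed in; nothing more can be done
None
```

I lifted the tote by its bar and tipped it about 34°; all four rack feet slid into the pouring corner with none spilled. It was still held, clear of the board and at rest when I handed the job in at about 17 s, but no verdict came back.

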